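# Isolate the needle sampler, load a flow cell, switch back on

## Task

The needle sampler is switched on: turn its rotary isolator handle off before you touch the flow cell. Then take the aluminium flow cell out of its cradle, set it down on the sampler's table beside the head, take hold of it again by its end and slide it in until the middle of its septum is straight below the needle, without anything touching the needle. When the cell lies there and you have let go of it, turn the isolator handle fully on again; leave the other things on the bench where they are.

Things in the scene. Friction and masses are not known exactly. Their poses are not given: they have to be found in the camera images.
- sampler: Needle sampler, fixed: grey base 237 mm deep, 385 mm wide, 24 mm high, column behind. Origin on the bench straight below the needle; y runs along its table to the left, towards the isolator, x to the back. White head over the table: from x = -54 mm back, y = -45 to 45 mm, z = 88 to 203 mm; a gripper cannot go under it. Isolator box on the left end: x = -87 to 17, y = 100 to 190, top z = 70 mm.
- table_top (a point): Top of the sampler's flat steel table, 30 mm above the bench, straight below the needle. The table reaches 60 mm to the front and back of this point, 185 mm to the right (-y) and 85 mm to the left; no fence, open at the right and in front. Axes as the sampler's.
- needle: Thin steel needle pointing down from the middle of the head's underside, 3 mm thick, with a 10 mm wide hub above z = 71 mm. Fixed to the sampler; same origin and axes.
- needle_tip (a point): Tip of the needle, 60 mm above the bench, 30 mm above the table; 8 mm above the septum collar of a cell lying on the table.
- isolator (a joint): Rotary isolator handle on the isolator box, upright axis. 0 = off: pointer end to the sampler's +y, away from the head (single stroke on the dial); 1.571 = on: pointer to the sampler's +x, the back (double stroke). Clockwise from above turns it on. Starts on. A snap spring holds it at either end (about 0.13 N m to leave it); past half-way it goes on to the other end by itself when let go.
- handle_grip (a point): On the isolator handle's axis at gripping height, 96 mm above the bench, at x = -35, y = 145 mm of the sampler. The handle is a black upright bar 15 mm thick, 80 to 110 mm above the bench, reaching 45 mm to its narrower (11 mm) pointer end, white line on top, and 38 mm to its tail. The point's y axis points along the bar to the pointer end, x across it.
- cradle: Grey plastic storage cradle, fixed, 236x89 mm, 24 mm high. Origin at the centre of its underside, x along its length. A pocket 200x49 mm, floor at z = 8 mm, holds the cell; both long walls (20 mm thick, to z = 24 mm) are cut away over 60 mm at mid length, so only there can fingers reach the cell's sides, down to the floor.
- cell: Flow cell: aluminium block 196 mm long (x), 45 mm wide (y), 18 mm high, about 0.4 kg, screws and a window on top. Origin at the centre of its underside. Septum port 28 mm from the centre towards +x. Lies in the cradle. On the table its +x end must lead, towards the sampler's +y, so that its -x end can be held clear of the head; it may overhang the table's right end while it waits.
- septum (a point): Centre of the dark septum disc (14 mm across) on top of the cell, inside a steel collar 23 mm across that stands 4 mm above the block; 22 mm above the cell's underside. Axes as the cell's.
- timer: white countdown timer, 58x66x19 mm, on the bench in front of the sampler's left end. Stays where it is.
- vial_b: small glass vial with a black cap, 27 mm across, 62 mm tall, in front of the sampler. Stays where it is.
- pen: white pen, 145 mm long, on the bench in front of the sampler. Stays where it is.
- forceps: steel forceps lying on the bench near its front edge, 125 mm long. Stays where it is.
Things that resemble listed ones, but are neither listed nor needed, are in the scene too. Of the things that look like the cell, the larger one is meant.

How it is judged:
By the outcome, as a careful person would: the job done as asked, in the order asked, and still so for the second after the job is handed in, with the robot touching nothing.
It also fails if it takes over 72 s, if anything falls off the work surface, if the arm or the gripper's body presses on something with over 40 N, if the wrist force passes 120 N, or if a joint passes its speed limit or range.

## Robot

A 6-joint arm with a two-finger parallel gripper is mounted at the origin on a cart in front of the work surface, level with it; the furniture and walls round the work are solid. World frame = base frame: x ahead of the robot, y to its left, z up, the work surface at z = 0. Lengths are in m, angles in rad, forces in N, time in s.
With the tool pointing down it reaches from about 0.25 to 0.775 m from the base axis. Payload 4 kg.
Tool frame: the origin (TCP) lies at the very end of the fingers, on their centre line; the grasp point (between the pads) lies 19 mm behind it; z points along the fingers, y is the direction in which the jaws open and shut (so a half turn about z gives the same grasp; the last joint's range is limited). The gripper opens to 94 mm and grips with 3 to 60 N. Pads are 16 mm wide; open, the fingers measure 119 mm over their backs; the gripper's body (75 mm by 177 mm) begins 78 mm behind the grasp point.
Start: joints at [-1.357, 0.087, 1.371, -0, 1.684, -0.103], TCP at [0.171, -0.523, 0.206] pointing down, gripper open.
Joint ranges: [-3.1, 3.1], [-0.76, 2.03], [0.27, 2.55], [-1.08, 4.22], [0.17, 2.65], [-2.57, 2.57]. Speed limits (rad/s): [2.79, 2.79, 3.14, 3.14, 3.14, 3.14].

## Interface

Orientations are given as [roll, pitch, yaw] about the fixed x, y, z axes, in that order (R = Rz(yaw) Ry(pitch) Rx(roll)).
In Python, from bench import robot, cams, models gives the robot as it stands.
- The arm moves only by the tool step_arm, never from a script. Its argument "series" is a list of rows, each a list of 5 numbers: the gripper command: -1 is shut, 1 is fully open, values between are in proportion, then the shift along the tool's x, y, z in mm, then the turn about the tool's z in degrees. A call has 1 to 20 rows; each row is the pose to reach, as a shift and turn from the pose commanded when the call began, along the tool's axes at that moment; what a row does not reach only later rows make up. A row lasts 1/8 s, in which the tool goes at most 62.5 mm and 10.7 degrees, less where a joint would pass 70% of its speed; a pose out of reach is approached as far as the arm can. A call with a gripper value outside its range is refused whole. The fingers move at their own pace and stop on an object; the grip force is fixed at half the most. Time passes only in rows, so rows that repeat a pose let the fingers close. It gives the time, the measured TCP pose, the force and the opening at its end, in the units of the state.
- robot.get_obs(): the state, without advancing time (a new reading comes with each control period).
- cams.snapshot(name): name is "scene" or "top"; returns a dict with "pixels" (420x560x3 uint8, red, green, blue), "fov_y" (degrees; the focal length in pixels is half the picture's height over the tangent of half this angle, whatever the lens; pixels are square), "cx", "cy" (the principal point, pixels), "k1" (the pictures are not rectified: a ray, as slopes to the right and down, at radius r is drawn at 1 + k1 r^2 times it, then the intrinsics apply), "R" (3x3) and "t" (3): a world point X has camera coordinates R X + t. Camera axes: x right, y down, z forward; pixel columns grow to the right and rows downward; lengths in m; the calibration is good to about 2 mm. A picture is of the moment at which its call begins. There is no depth.
- robot.close_job(): hands the job in, once; it reports no verdict.
Trained networks look in a picture, given as the dict that the camera call returned (one of the last four; its "shot" number tells which), for a name from the list of things; names that differ only in an ending like _2 or _b are one class to them, and where a whole thing is asked for, a point or a joint stands for the part that bears it (a point fixed in the world has none). Each returns a list of dicts, best first, with "p" (0 to 1); they miss things now and then, are a little off and sometimes report something else, mostly with a low value. They report only what shows in the picture. A call takes as long as a camera call. They do not tell look-alikes from the thing itself.
- models.find_in(picture, label): "position" ([x, y, z] in m, in world coordinates, good to about 4 mm: the middle of the surface that is visible of it).
- models.pinpoint(picture, label): "position" ([x, y, z] in m, in world coordinates, good to about 4 mm: a listed point, or the origin of a listed thing).
The state is a dict: "time": time; "joint_positions": joint angles; "qvel": joint speeds; "joint_torque": joint torques, N m; "tool_pos": TCP position; "ee_rot": TCP orientation; "wrist_force": force on the tool from outside, world axes, zero at the start; "wrist_torque": the same for the moment, N m; "width": finger opening in m.
Only numpy, scipy, OpenCV 4.12 (cv2) and the standard library are available. Lean on these libraries where they do the work, as an engineer would, in place of code of your own. Each camera call takes 0.05 s, during which the arm holds its last target. There are 200 camera calls.

## Working session

There is one attempt and no reset: what is moved stays moved. The work goes in short steps, Python scripts to look and compute and a tool call to move; the robot and the scene stay as the last step left them, time stands still between calls to the robot, and variables do not carry over. Pictures are saved under pics/ and viewed, about 8 in all and at most 12, crops included, and the job is handed in when it is done.

Besides the shell and the picture viewer there is one more tool, called after "Call:" by a JSON object that holds its "op" and its "data", one argument or row to a line. step_arm: Moves the arm, as the interface text tells. Its arguments: {"type":"object","properties":{"series":{"type":"array","items":{"type":"array","items":{"type":"number"}}}},"required":["series"]}

```bash
mkdir -p pics; ls
cat > h.py <<'E'
import numpy as np, cv2
from bench import robot, cams, models
def K(s):
    h,w=s["pixels"].shape[:2]; f=h/2/np.tan(np.radians(s["fov_y"])/2)
    return np.array([[f,0,s["cx"]],[0,f,s["cy"]],[0,0,1.]])
def dist(s): return np.array([s["k1"],0,0,0,0.])
def proj(s,P):
    P=np.atleast_2d(np.array(P,float)); R=np.array(s["R"])
    return cv2.projectPoints(P,cv2.Rodrigues(R)[0],np.array(s["t"],float),K(s),dist(s))[0].reshape(-1,2)
def ray(s,uv,z):
    "world points at height z under pixels uv"
    uv=np.array(uv,float).reshape(-1,1,2); n=cv2.undistortPoints(uv,K(s),dist(s)).reshape(-1,2)
    R=np.array(s["R"]); c=-R.T@np.array(s["t"]); d=np.c_[n,np.ones(len(n))]@R
    return c+d*((z-c[2])/d[:,2])[:,None]
def save(s,name,box=None,k=1):
    im=cv2.cvtColor(np.array(s["pixels"]),cv2.COLOR_RGB2BGR)
    if box: im=im[box[1]:box[3],box[0]:box[2]]
    cv2.imwrite(f"pics/{name}.png",cv2.resize(im,None,fx=k,fy=k,interpolation=cv2.INTER_CUBIC))
E
python3 - <<'E'
from h import *
a=cams.snapshot("scene");b=cams.snapshot("top")
both=np.vstack([a["pixels"],b["pixels"]])
save(a,"scene0");save(b,"top0",None,1.4)
print(b["fov_y"],b["k1"])
for s,n in((a,"scene"),(b,"top")):
  print(n,'cam',-np.array(s["R"]).T@np.array(s["t"]))
  for l in["sampler","table_top","needle_tip","handle_grip","cradle","cell","septum","timer","vial_b","pen","forceps"]:
    print(n,l,[(np.round(d["position"],3).tolist(),round(d["p"],2)) for d in models.pinpoint(s,l)][:4])
o=robot.get_obs();print(o["tool_pos"],o["ee_rot"],o["width"],o["time"])
E
```

```text
pics
46.50032500074544 -0.04764069978335026
scene cam [0.0484332  0.63524358 0.80522932]
scene sampler [([0.577, 0.028, 0.003], 0.94)]
scene table_top [([0.583, 0.027, 0.031], 0.91)]
scene needle_tip [([0.478, -0.412, 0.007], 0.38)]
scene handle_grip []
scene cradle [([0.481, -0.415, -0.002], 0.88)]
scene cell [([0.476, -0.415, 0.009], 0.95), ([0.456, -0.568, -0.001], 0.61)]
scene septum [([0.506, -0.414, 0.028], 0.88), ([0.452, -0.544, 0.013], 0.81)]
scene timer [([0.384, 0.219, -0.001], 0.58), ([0.48, -0.415, -0.003], 0.38)]
scene vial_b [([0.374, -0.015, -0.002], 0.73), ([0.398, 0.13, 0.003], 0.54)]
scene pen [([0.375, -0.017, 0.004], 0.61)]
scene forceps [([0.385, 0.224, -0.002], 0.57), ([0.374, -0.2, 0.0], 0.47)]
top cam [ 0.22794792 -0.16487115  1.40848341]
top sampler [([0.58, 0.03, 0.001], 0.74)]
top table_top []
top needle_tip [([0.581, 0.034, 0.06], 0.92)]
top handle_grip [([0.379, -0.015, -0.0], 0.63), ([0.566, 0.175, 0.094], 0.5)]
top cradle [([0.481, -0.416, -0.0], 0.79), ([0.482, -0.416, 0.006], 0.48)]
top cell [([0.452, -0.567, 0.0], 0.89)]
top septum [([0.45, -0.543, 0.015], 0.9), ([0.505, -0.416, 0.029], 0.69)]
top timer [([0.386, 0.224, -0.001], 0.89)]
top vial_b [([0.402, 0.126, 0.002], 0.64), ([0.581, 0.032, -0.001], 0.36)]
top pen [([0.381, -0.014, 0.001], 0.65)]
top forceps [([0.376, -0.203, 0.0], 0.63)]
[ 0.1713581  -0.52264872  0.20550042] [ 3.14149863e+00 -1.11375039e-05  3.16812961e-01] 0.09387207516256435 1.2
```

View pics/top0.png

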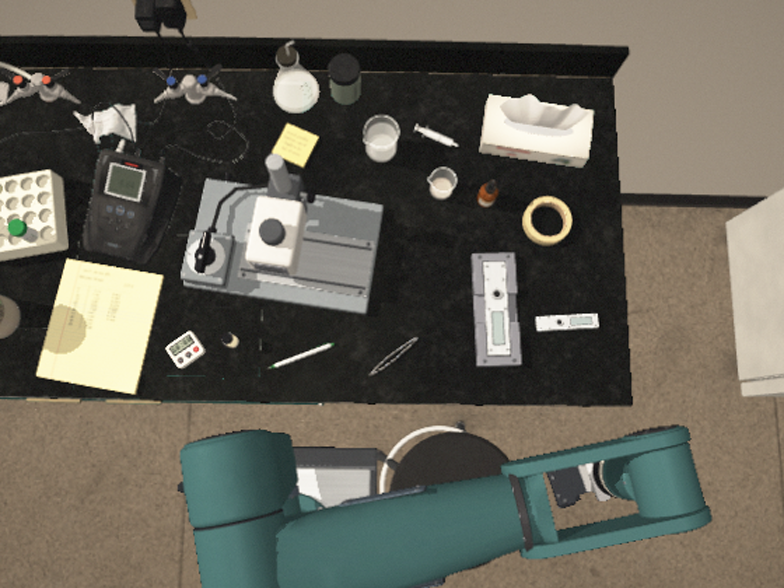

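View pics/scene0.png

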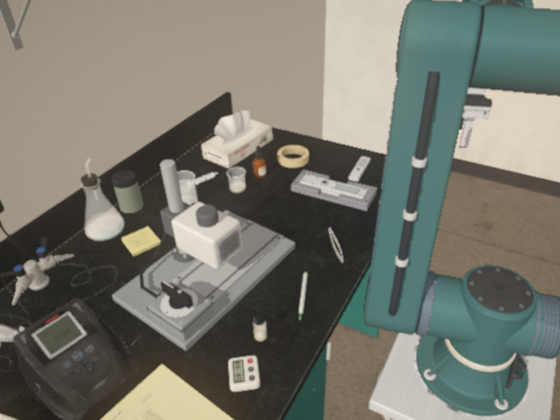

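The top view (1.4x) shows the sampler at (285,245) and the cradle with the larger cell at (496,310). Cell candidates:
- the large block in the cradle, (496,310), with its septum at (497,294)
- the small white look-alike on the bench, (567,322)

I choose the one in the cradle. Next I fit the yaws and check them on a close crop with the predicted outlines.

```bash
cat >> h.py <<'E'
def R2(a): return np.array([[np.cos(a),-np.sin(a)],[np.sin(a),np.cos(a)]])
def W(o,yaw,P):
    P=np.atleast_2d(np.array(P,float)); return np.c_[P[:,:2]@R2(yaw).T+np.array(o)[:2],P[:,2]]
def rect(s,im,o,yaw,x0,x1,y0,y1,z,c):
    q=proj(s,W(o,yaw,[[x0,y0,z],[x1,y0,z],[x1,y1,z],[x0,y1,z]]))
    cv2.polylines(im,[np.round(q*16).astype(int)],True,c,1,cv2.LINE_AA,4)
E
python3 - <<'E'
from h import *
from scipy.optimize import minimize
s=cams.snapshot("top"); g=cv2.cvtColor(s["pixels"],cv2.COLOR_RGB2GRAY).astype(np.float32)
gb=cv2.GaussianBlur(g,(0,0),0.8)
t=np.linspace(0,1,120)
def edge(p,x0,x1,y0,y1,z,sides,d=0.003):
    # mean inside-minus-outside brightness along given sides
    v=0
    for sd in sides:
        a={'f':((x0,y0),(x0,y1),(-1,0)),'b':((x1,y0),(x1,y1),(1,0)),'r':((x0,y0),(x1,y0),(0,-1)),'l':((x0,y1),(x1,y1),(0,1))}[sd]
        L=np.outer(1-t,a[0])+np.outer(t,a[1]); n=np.array(a[2])
        for k in(-1,1):
            q=proj(s,W(p[:2],p[2],np.c_[L+k*d*n,np.full(len(t),z)])).astype(np.float32)
            v-=k*np.abs(cv2.remap(gb,q[:,:1],q[:,1:],cv2.INTER_LINEAR)).mean()
    return v
def fit(p0,f):
    best=None
    for da in np.radians([-12,-9,-6,-3,0,3,6,9,12]):
        r=minimize(lambda p:-f(p),[p0[0],p0[1],p0[2]+da],method='Nelder-Mead',options=dict(initial_simplex=np.array([[p0[0],p0[1],p0[2]+da]]*4)+np.vstack([np.zeros(3),np.diag([.005,.005,.03])])))
        if best is None or r.fun<best.fun: best=r
    print(best.fun,best.x[:2].round(4),np.degrees(best.x[2]).round(2)); return best.x
c=fit([.481,-.416,0],lambda p:edge(p,-.118,.118,-.0445,.0445,.024,'fbrl'))
# sampler table: right, front edges of table
m=fit([.581,.032,-.15],lambda p:edge(p,-.060,.060,-.185,-.06,.030,'f')*0+edge(p,-.087,.017,.1,.19,.070,'f')*0.5+edge(p,-.06,.06,-.185,-.06,.03,'r'))
im=cv2.cvtColor(s["pixels"],cv2.COLOR_RGB2BGR)
k=4
big=cv2.resize(im,None,fx=k,fy=k,interpolation=cv2.INTER_CUBIC)
class S(dict):pass
def rk(o,y,*a):
    q=(proj(s,W(o,y,[[a[0],a[2],a[4]],[a[1],a[2],a[4]],[a[1],a[3],a[4]],[a[0],a[3],a[4]]]))+.5)*k-.5
    cv2.polylines(big,[np.round(q*16).astype(int)],True,a[5],1,cv2.LINE_AA,4)
rk(c,c[2],-.118,.118,-.0445,.0445,.024,(0,255,0))
th=-.16; o=[.581,.032]
rk(o,th,-.06,.06,-.185,.085,.03,(0,255,0)); rk(o,th,-.087,.017,.1,.19,.07,(0,0,255)); rk(o,th,-.054,.0,-.045,.045,.203,(255,255,0))
rk(W(o,th,[[-.035,.145,0]])[0],th,-.038,.045,-.0075,.0075,.11,(0,255,255))
A=big[115*k:230*k,125*k:285*k]; B=big[175*k:265*k,330*k:385*k]
B=np.vstack([B,np.zeros((A.shape[0]-B.shape[0],B.shape[1],3),np.uint8)])
out=np.hstack([A,B]); print(out.shape); cv2.imwrite("pics/ov.png",cv2.resize(out,(800,int(out.shape[0]*800/out.shape[1]))))
E
```

```text
-324.623779296875 [ 0.4759 -0.4142] 2.05
-101.45915985107422 [0.5626 0.0258] -8.58
(460, 860, 3)
```

View pics/ov.png

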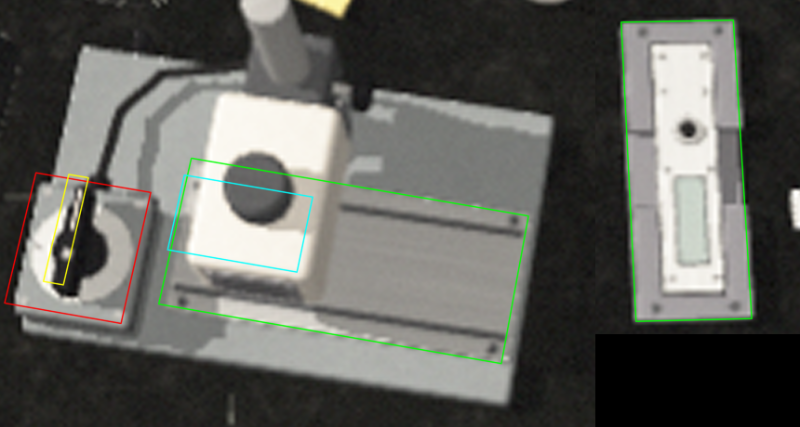

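```bash
cat > ov.py <<'E'
from h import *
import sys
def draw(s,k,box,o,th):
    big=cv2.resize(cv2.cvtColor(s["pixels"],cv2.COLOR_RGB2BGR),None,fx=k,fy=k,interpolation=cv2.INTER_CUBIC)
    def dots(P,c):
        for q in (proj(s,W(o,th,P))+.5)*k-.5: cv2.circle(big,tuple(int(v) for v in np.round(q)),3,c,1,cv2.LINE_AA)
    r=lambda x0,x1,y0,y1,z:[[x0,y0,z],[x1,y0,z],[x1,y1,z],[x0,y1,z]]
    dots(r(-.06,.06,-.185,.085,.03),(0,255,0)); dots(r(-.087,.017,.1,.19,.07),(0,0,255))
    dots(r(-.054,-.054,-.045,.045,.203)+r(-.054,-.054,-.045,.045,.088),(255,255,0))
    dots([[-.035,.145,.11],[.010,.145,.11],[-.073,.145,.11]],(0,255,255))
    return big[box[1]*k:box[3]*k,box[0]*k:box[2]*k]
E
python3 - <<'E'
from ov import *
o,th=[.566,.024],-.155
a=draw(cams.snapshot("top"),5,(125,125,285,235),o,th)
b=draw(cams.snapshot("scene"),4,(110,200,305,345),o,th)
cv2.imwrite("pics/a.png",a);cv2.imwrite("pics/b.png",b)
E
```

```text
(no output)
```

View pics/a.png

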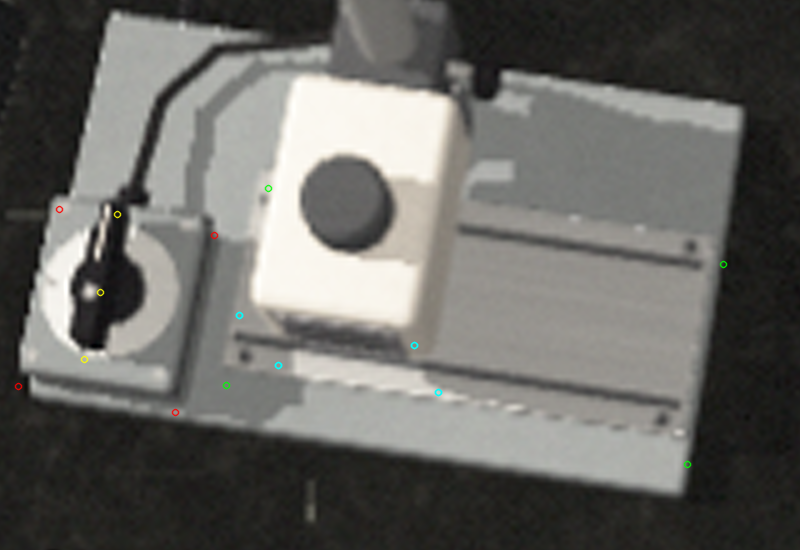

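View pics/b.png

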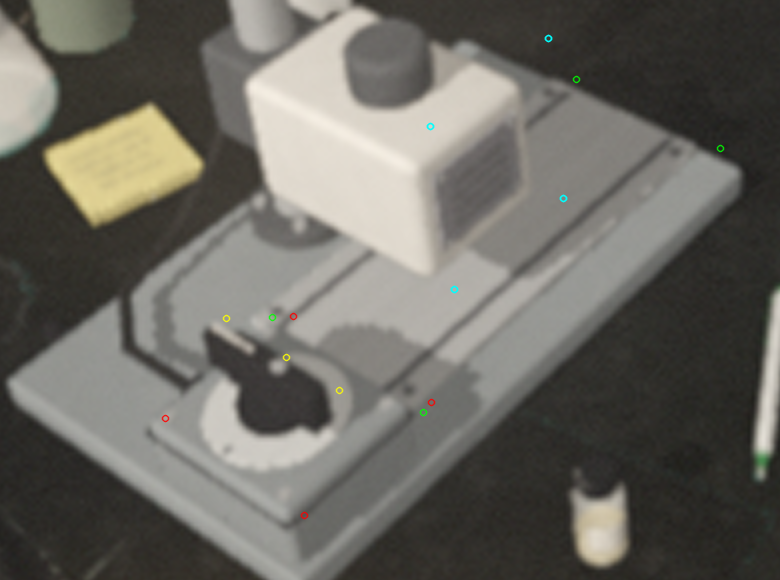

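Run:
```python
from ov import *
from scipy.optimize import least_squares
T=cams.snapshot("top");S=cams.snapshot("scene")
top=[((683,433),(-.06,-.185,.03)),((711,233),(.06,-.185,.03)),((225,366),(-.06,.085,.03)),((52,197),(.017,.19,.07)),((212,220),(.017,.1,.07)),((22,366),(-.087,.19,.07)),((115,203),(.01,.145,.11)),((87,346),(-.073,.145,.11))]
sc=[((430,272),(-.054,.045,.088)),((528,190),(-.054,-.045,.088)),((430,168),(-.054,.045,.203)),((518,90),(-.054,-.045,.203)),((152,430),(.017,.19,.07)),((290,520),(-.087,.19,.07)),((410,405),(-.087,.1,.07)),((210,335),(.01,.145,.11))]
def res(p,full=False):
    r=[]
    for s,L,k,off in((T,top,5,(125,125)),(S,sc,4,(110,200))):
        uv=(np.array([l[0] for l in L])+.5)/k-.5+off
        r.append(proj(s,W(p[:2],p[2],[l[1] for l in L]))-uv)
    return r if full else np.vstack(r).ravel()
f=least_squares(res,[.575,.03,-.155],loss='soft_l1'); print(f.x[:2].round(4),np.degrees(f.x[2]).round(2))
for r in res(f.x,True): print(r.round(1).tolist())
print('handle',W(f.x,f.x[2],[[-.035,.145,.096]]))
np.save("samp.npy",f.x)
```

```text
[0.5787 0.0289] -6.92
[[0.3, -0.3], [0.4, -0.2], [-0.8, 0.6], [-0.6, 0.3], [-1.4, -0.2], [-1.6, 1.9], [-1.5, -0.5], [-1.5, -0.0]]
[[1.0, 3.6], [2.8, 0.8], [-5.3, -11.1], [1.3, -14.2], [-1.2, -2.0], [0.1, -1.4], [1.1, -1.5], [-0.8, -3.6]]
handle [[0.56138642 0.17707766 0.096     ]]
```

Run:
```python
from ov import *
from scipy.optimize import least_squares
T=cams.snapshot("top");S=cams.snapshot("scene")
top=[((683,433),(-.06,-.185,.03)),((711,233),(.06,-.185,.03)),((225,366),(-.06,.085,.03)),((52,197),(.017,.19,.07)),((212,220),(.017,.1,.07)),((115,203),(.01,.145,.11)),((87,346),(-.073,.145,.11))]
sc=[((152,430),(.017,.19,.07)),((290,520),(-.087,.19,.07)),((410,405),(-.087,.1,.07)),((210,335),(.01,.145,.11))]
def res(p,full=False):
    r=[]
    for s,L,k,off in((T,top,5,(125,125)),(S,sc,4,(110,200))):
        uv=(np.array([l[0] for l in L])+.5)/k-.5+off
        r.append(proj(s,W(p[:2],p[2],[l[1] for l in L]))-uv)
    return r if full else np.vstack(r).ravel()
f=least_squares(res,[.575,.03,-.155],loss='soft_l1'); print(f.x[:2].round(4),np.degrees(f.x[2]).round(2))
for r in res(f.x,True): print(r.round(1).tolist())
L=[]
for n in("top","scene")*4:
  s=cams.snapshot(n)
  for l in("needle_tip","table_top","handle_grip"):
    for d in models.pinpoint(s,l):
      p=np.array(d["position"])
      if abs(p[0]-.57)<.03 and p[1]>0: L.append((n,l,p.round(4).tolist(),round(d["p"],2)))
for l in sorted(map(str,L)): print(l)
print('handle',W(f.x,f.x[2],[[-.035,.145,.096]]))
np.save("samp.npy",f.x)
```

```text
[0.5778 0.029 ] -6.99
[[0.2, 0.1], [0.4, 0.1], [-0.9, 0.9], [-0.6, 0.5], [-1.5, 0.1], [-1.5, -0.2], [-1.5, 0.2]]
[[-1.0, -1.9], [0.4, -1.3], [1.4, -1.3], [-0.5, -3.4]]
('scene', 'handle_grip', [0.5631, 0.1745, 0.0942], 0.83)
('scene', 'handle_grip', [0.5632, 0.175, 0.0942], 0.81)
('scene', 'handle_grip', [0.5681, 0.173, 0.0977], 0.83)
('scene', 'handle_grip', [0.5686, 0.174, 0.0928], 0.67)
('scene', 'needle_tip', [0.5765, 0.0274, 0.0596], 0.59)
('scene', 'needle_tip', [0.5773, 0.0308, 0.0606], 0.95)
('scene', 'needle_tip', [0.5785, 0.0296, 0.0041], 0.73)
('scene', 'needle_tip', [0.5801, 0.0282, 0.0616], 0.7)
('scene', 'needle_tip', [0.5801, 0.0286, 0.0611], 0.76)
('scene', 'table_top', [0.5665, 0.1735, 0.0944], 0.52)
('scene', 'table_top', [0.5808, 0.0269, 0.0333], 0.7)
('scene', 'table_top', [0.581, 0.0239, 0.033], 0.88)
('scene', 'table_top', [0.5829, 0.0256, 0.0318], 0.61)
('scene', 'table_top', [0.5834, 0.025, 0.0319], 0.6)
('top', 'handle_grip', [0.5669, 0.1726, 0.0915], 0.87)
('top', 'handle_grip', [0.5679, 0.1724, 0.0944], 0.79)
('top', 'handle_grip', [0.5679, 0.1772, 0.0945], 0.66)
('top', 'handle_grip', [0.5686, 0.172, 0.094], 0.76)
('top', 'handle_grip', [0.5799, 0.0308, 0.0005], 0.55)
('top', 'needle_tip', [0.5798, 0.0307, 0.0615], 0.59)
('top', 'needle_tip', [0.5799, 0.0316, 0.0599], 0.66)
('top', 'needle_tip', [0.5807, 0.0353, 0.0628], 0.77)
('top', 'needle_tip', [0.5816, 0.0334, 0.0633], 0.67)
('top', 'table_top', [0.5814, 0.0312, 0.0316], 0.78)
('top', 'table_top', [0.5818, 0.0331, 0.0274], 0.97)
('top', 'table_top', [0.5825, 0.0318, 0.0303], 0.86)
('top', 'table_top', [0.5831, 0.0315, 0.0308], 0.97)
handle [[0.56066086 0.17713703 0.096     ]]
```

```bash
cat > go.py <<'E'
from h import *
from scipy.spatial.transform import Rotation as Ro
TH=np.radians(-8.0); O=np.array([.580,.029])
def S(x,y): return W(O,TH,[[x,y,0]])[0,:2]
def go(x,y,z,yawdeg):
    o=robot.get_obs(); R=Ro.from_euler('xyz',o["ee_rot"]).as_matrix(); d=R.T@(np.array([x,y,z])-o["tool_pos"])
    yaw=np.degrees(np.arctan2(R[1,0],R[0,0]))
    print('shift mm',(d*1000).round(1),'turn',round(-((yawdeg-yaw+180)%360-180),1),'| at',np.round(o["tool_pos"],4),'yaw',round(yaw,2),'w',round(o["width"],4),'F',np.round(o["wrist_force"],1),'t',o["time"])
E
python3 -c "
from go import *
go(.566,.175,.30,-8)"
```

```text
shift mm [ 592.4 -540.   -94.6] turn 26.2 | at [ 0.1713 -0.5227  0.2055] yaw 18.15 w 0.0942 F [-0.5 -0.5  0. ] t 3.15
```

Call:
{"op": "step_arm", "data": {
  "series": [
    [1,0,0,-60,0],
    [1,40,-30,-95,5],
    [1,592,-540,-95,26],
    [1,592,-540,-95,26],
    [1,592,-540,-95,26],
    [1,592,-540,-95,26],
    [1,592,-540,-95,26],
    [1,592,-540,-95,26],
    [1,592,-540,-95,26],
    [1,592,-540,-95,26],
    [1,592,-540,-95,26],
    [1,592,-540,-95,26],
    [1,592,-540,-95,26],
    [1,592,-540,-95,26],
    [1,592,-540,-95,26],
    [1,592,-540,-95,26],
    [1,592,-540,-95,26],
    [1,592,-540,-95,26]
  ]
}}

```text
time: 5.4
tool_pos: [0.5654, 0.1735, 0.3015]
ee_rot: [-3.141, -0.002, -0.139]
wrist_force: [0.5, -0.4, 0.2]
width: 0.0942
```

Call:
{"op": "step_arm", "data": {
  "series": [
    [1,0,-1,60,0],
    [1,0,-1,120,0],
    [1,0,-1,168,0],
    [1,0,-1,168,0],
    [1,0,-1,168,0]
  ]
}}

```text
time: 6.02
tool_pos: [0.5671, 0.1756, 0.1353]
ee_rot: [-3.14, -0.004, -0.138]
wrist_force: [-0.3, 1.2, 0.3]
width: 0.0941
```

Run:
```python
from go import *
s=cams.snapshot("scene")
for l in("handle_grip","isolator"):print([(np.round(d["position"],4).tolist(),round(d["p"],2)) for d in models.pinpoint(s,l)])
go(.566,.175,.080,-8)
p=proj(s,[[.566,.175,.11]])[0];save(s,"c1",(int(p[0])-70,int(p[1])-60,int(p[0])+80,int(p[1])+50),5); print(p)
```

```text
[([0.5656, 0.1738, 0.0945], 0.93)]Traceback (most recent call last):
  File "<stdin>", line 3, in <module>
ValueError: it knows: cell, cradle, forceps, handle_grip, needle, needle_tip, pen, sampler, septum, table_top, timer, vial
```

Call:
{"op": "step_arm", "data": {
  "series": [
    [1,0,0.5,28,0],
    [1,0,0.5,55,0],
    [1,0,0.5,55,0],
    [-1,0,0.5,55,0],
    [-1,0,0.5,55,0],
    [-1,0,0.5,55,0],
    [-1,0,0.5,55,0],
    [-1,0,0.5,55,0],
    [-1,0,0.5,55,0],
    [-1,0,0.5,55,0]
  ]
}}

```text
time: 7.38
tool_pos: [0.5659, 0.177, 0.0775]
ee_rot: [-3.139, -0.0, -0.136]
wrist_force: [1.3, 5.1, -1.3]
width: 0.0408
```

Call:
{"op": "step_arm", "data": {
  "series": [
    [-1,0,0,0,0],
    [-1,0,0,0,0],
    [-1,0,0,0,0]
  ]
}}

```text
time: 7.75
tool_pos: [0.566, 0.177, 0.0775]
ee_rot: [-3.139, -0.0, -0.136]
wrist_force: [0.0, 5.4, -1.2]
width: 0.0405
```

Call:
{"op": "step_arm", "data": {
  "series": [
    [0.1,0,0,0,0],
    [0.1,0,0,0,0],
    [0.1,0,0,-8,0],
    [0.1,0,0,-8,0],
    [-1,0,0,-8,0],
    [-1,0,0,-8,0],
    [-1,0,0,-8,0],
    [-1,0,0,-8,0],
    [-1,0,0,-8,0],
    [-1,0,0,-8,0]
  ]
}}

```text
time: 9.0
tool_pos: [0.5659, 0.1771, 0.0853]
ee_rot: [-3.139, -0.0, -0.136]
wrist_force: [1.4, 5.5, -2.0]
width: 0.015
```

Call:
{"op": "step_arm", "data": {
  "series": [
    [-1,0,0,0,-10],
    [-1,0,0,0,-20],
    [-1,0,0,0,-30],
    [-1,0,0,0,-30]
  ]
}}

```text
time: 9.5
tool_pos: [0.5658, 0.1775, 0.0853]
ee_rot: [-3.138, -0.002, 0.388]
wrist_force: [0.3, 6.5, -1.6]
width: 0.0147
```

Call:
{"op": "step_arm", "data": {
  "series": [
    [-1,0,0,0,-10],
    [-1,0,0,0,-20],
    [-1,0,0,0,-30],
    [-1,0,0,0,-40],
    [-1,0,0,0,-50],
    [-1,0,0,0,-60],
    [-1,0,0,0,-61],
    [-1,0,0,0,-61]
  ]
}}

```text
time: 10.5
tool_pos: [0.5651, 0.1781, 0.0853]
ee_rot: [-3.14, -0.004, 1.452]
wrist_force: [-0.9, 7.4, -1.3]
width: 0.0146
```

Run:
```python
from go import *
o=robot.get_obs();print(o["wrist_torque"])
s=cams.snapshot("scene");p=proj(s,[[.566,.175,.11]])[0];save(s,"c1",(int(p[0])-70,int(p[1])-60,int(p[0])+80,int(p[1])+50),5); print(p)
go(.566,.175,.085,82)
```

```text
[ 1.10183532  0.01471293 -0.37225084]
[175.60131245 287.49579673]
shift mm [-2.9  1.3  0.3] turn 1.2 | at [0.5651 0.1781 0.0853] yaw 83.17 w 0.0148 F [-0.7  8.6 -0.5] t 10.55
```

View pics/c1.png

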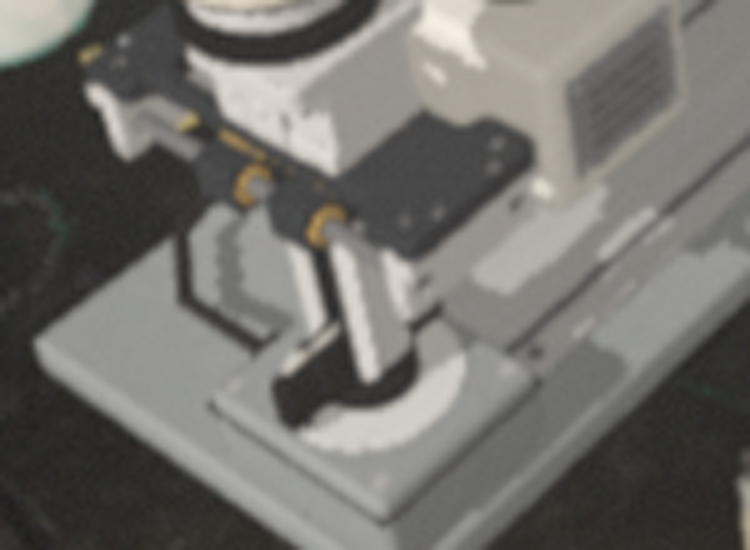

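Call:
{"op": "step_arm", "data": {
  "series": [
    [0,0,0,0,0],
    [0,0,0,0,0],
    [0,0,0,0,0],
    [0.5,0,0,-60,0],
    [1,0,0,-120,0],
    [1,0,0,-180,0],
    [1,0,0,-215,0],
    [1,0,0,-215,0]
  ]
}}

```text
time: 11.55
tool_pos: [0.567, 0.1753, 0.3048]
ee_rot: [3.134, -0.002, 1.451]
wrist_force: [0.0, 0.0, -0.1]
width: 0.0913
```

Run:
```python
from go import *
for n in("top","scene"):
  s=cams.snapshot(n)
  for l in("handle_grip","cradle","cell","septum"):print(n,l,[(np.round(d["position"],4).tolist(),round(d["p"],2)) for d in models.pinpoint(s,l)][:2])
s=cams.snapshot("scene");p=proj(s,[[.566,.175,.11]])[0];save(s,"c2",(int(p[0])-40,int(p[1])-30,int(p[0])+40,int(p[1])+30),5)
go(.478,-.415,.30,2)
```

```text
top handle_grip [([0.5679, 0.1739, 0.0956], 0.64)]
top cradle [([0.4795, -0.4137, 0.0006], 0.83)]
top cell [([0.4507, -0.5662, -0.0026], 0.92), ([0.4811, -0.4174, 0.0073], 0.72)]
top septum [([0.4499, -0.544, 0.012], 0.6), ([0.5059, -0.4122, 0.0322], 0.58)]
scene handle_grip [([0.5621, 0.1731, 0.0962], 0.96), ([0.479, -0.4157, -0.0011], 0.51)]
scene cradle [([0.4777, -0.4183, -0.0018], 0.58), ([0.476, -0.4114, 0.0076], 0.48)]
scene cell [([0.4764, -0.4137, 0.008], 0.84), ([0.4551, -0.5673, 0.0012], 0.74)]
scene septum [([0.5043, -0.4145, 0.0314], 0.58), ([0.4532, -0.5475, 0.0105], 0.57)]
shift mm [-5.966e+02 -1.660e+01  1.000e-01] turn 81.2 | at [0.5656 0.1754 0.2999] yaw 83.15 w 0.094 F [ 0.   0.6 -0.2] t 12.1
```

View pics/c2.png

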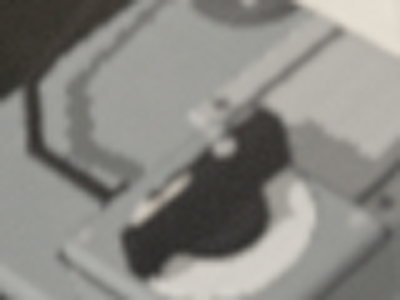

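Call:
{"op": "step_arm", "data": {
  "series": [
    [1,-62,30,0,0],
    [1,-124,40,0,10],
    [1,-186,30,0,20],
    [1,-248,20,0,30],
    [1,-310,10,0,40],
    [1,-372,0,0,50],
    [1,-434,-5,0,60],
    [1,-496,-10,0,70],
    [1,-558,-15,0,80],
    [1,-597,-17,0,81],
    [1,-597,-17,60,81],
    [1,-597,-17,120,81],
    [1,-597,-17,180,81],
    [1,-597,-17,220,81],
    [1,-597,-17,220,81],
    [1,-597,-17,220,81]
  ]
}}

```text
time: 14.1
tool_pos: [0.4786, -0.4163, 0.0828]
ee_rot: [3.139, -0.002, 0.038]
wrist_force: [0.0, -0.6, 0.5]
width: 0.0945
```

Run:
```python
from go import *
s=cams.snapshot("scene")
for l in("cradle","cell","septum"):print(l,[(np.round(d["position"],4).tolist(),round(d["p"],2)) for d in models.pinpoint(s,l)][:2])
p=proj(s,[[.478,-.415,.03]])[0];save(s,"c3",(int(p[0])-60,int(p[1])-50,int(p[0])+60,int(p[1])+40),6)
go(.478,-.4145,.013,2)
```

```text
cradle [([0.4774, -0.4128, -0.0019], 0.68)]
cell [([0.4559, -0.5663, -0.0024], 0.42)]
septum [([0.5043, -0.4142, 0.0289], 0.95), ([0.4526, -0.548, 0.013], 0.51)]
shift mm [-1.  -2.3 70.5] turn 0.2 | at [ 0.4788 -0.4165  0.0835] yaw 2.16 w 0.094 F [0.6 0.3 0.3] t 14.3
```

View pics/c3.png

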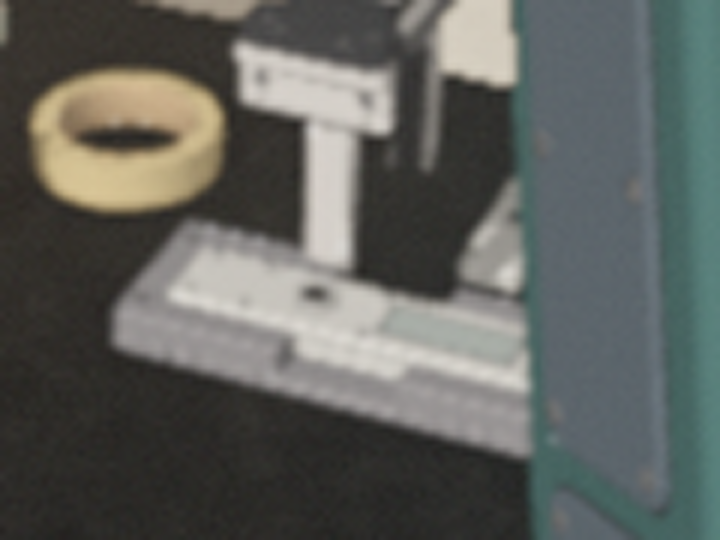

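Call:
{"op": "step_arm", "data": {
  "series": [
    [1,-1,-2,35,0],
    [1,-1,-2,60,0],
    [1,-1,-2,68,0],
    [1,-1,-2,68,0],
    [-1,-1,-2,68,0],
    [-1,-1,-2,68,0],
    [-1,-1,-2,68,0],
    [-1,-1,-2,68,0],
    [-1,-1,-2,68,0],
    [-1,-1,-2,68,0],
    [-1,-1,-2,68,0],
    [-1,-1,-2,68,0]
  ]
}}

```text
time: 15.8
tool_pos: [0.4766, -0.4142, 0.0126]
ee_rot: [3.14, -0.0, 0.037]
wrist_force: [0.4, -4.5, -1.7]
width: 0.045
```

Call:
{"op": "step_arm", "data": {
  "series": [
    [-1,0,0,-10,0],
    [-1,0,0,-30,0],
    [-1,0,0,-80,0],
    [-1,0,0,-130,0],
    [-1,0,0,-130,0]
  ]
}}

```text
time: 16.42
tool_pos: [0.4787, -0.4142, 0.1481]
ee_rot: [3.136, -0.007, 0.038]
wrist_force: [-0.9, 0.0, -4.5]
width: 0.0443
```

Run:
```python
from go import *
print(S(0,-.16)); go(*S(0,-.16),.145,82)
go(*S(0,-.16),.034,82)
```

```text
[ 0.5577323  -0.12944289]
shift mm [  89.9 -281.5    2.1] turn -79.8 | at [ 0.4787 -0.4142  0.1481] yaw 2.19 w 0.0443 F [-0.9  0.  -4.5] t 16.425
shift mm [  89.1 -282.2  113.1] turn -79.8 | at [ 0.4787 -0.4142  0.1481] yaw 2.19 w 0.0443 F [-0.9  0.  -4.5] t 16.425
```

Call:
{"op": "step_arm", "data": {
  "series": [
    [-1,10,-35,0,-10],
    [-1,20,-70,0,-20],
    [-1,30,-105,0,-30],
    [-1,42,-140,0,-40],
    [-1,54,-175,0,-50],
    [-1,66,-210,0,-60],
    [-1,78,-240,0,-70],
    [-1,86,-265,0,-80],
    [-1,90,-280,0,-80],
    [-1,90,-280,0,-80],
    [-1,90,-280,0,-80]
  ]
}}

```text
time: 17.8
tool_pos: [0.5554, -0.1308, 0.1418]
ee_rot: [-3.14, 0.0, 1.432]
wrist_force: [0.0, -0.2, -3.9]
width: 0.0444
```

Run:
```python
from go import *
for n in("top","scene"):
  s=cams.snapshot(n)
  for l in("cell","septum","needle_tip","table_top"):print(n,l,[(np.round(d["position"],4).tolist(),round(d["p"],2)) for d in models.pinpoint(s,l)][:2])
go(*S(0,-.16),.0355,82)
```

```text
top cell [([0.4502, -0.5652, 0.0007], 0.89), ([0.5569, -0.1316, 0.1343], 0.81)]
top septum [([0.5631, -0.0983, 0.1585], 0.97), ([0.4482, -0.5427, 0.0128], 0.96)]
top needle_tip [([0.5779, 0.0332, 0.057], 0.75), ([0.5796, 0.0282, 0.0013], 0.66)]
top table_top [([0.5785, 0.0324, 0.0306], 0.68)]
scene cell [([0.5554, -0.1276, 0.1369], 0.97), ([0.4523, -0.566, -0.0027], 0.83)]
scene septum [([0.5608, -0.1004, 0.1608], 0.89), ([0.454, -0.5468, 0.0094], 0.48)]
scene needle_tip [([0.5764, 0.0245, 0.0604], 0.78)]
scene table_top [([0.5651, 0.1749, 0.0965], 0.48)]
shift mm [  1.2   1.6 107. ] turn 0.1 | at [ 0.556  -0.1304  0.1425] yaw 82.13 w 0.0445 F [-0.6 -0.7 -4. ] t 18.3
```

Call:
{"op": "step_arm", "data": {
  "series": [
    [-1,1,1.5,50,0],
    [-1,1,1.5,90,0],
    [-1,1,1.5,102,0],
    [-1,1,1.5,105,0],
    [-1,1,1.5,105,0]
  ]
}}

```text
time: 18.92
tool_pos: [0.5591, -0.1299, 0.0395]
ee_rot: [3.138, 0.001, 1.434]
wrist_force: [0.9, 0.1, -3.6]
width: 0.0448
```

Call:
{"op": "step_arm", "data": {
  "series": [
    [-1,0,0,2,0],
    [-1,0,0,4,0],
    [-1,0,0,5,0],
    [-1,0,0,5,0]
  ]
}}

```text
time: 19.42
tool_pos: [0.5585, -0.1297, 0.0345]
ee_rot: [3.139, 0.001, 1.434]
wrist_force: [-2.7, 1.4, 5.9]
width: 0.0446
```

Call:
{"op": "step_arm", "data": {
  "series": [
    [0.5,0,0,0,0],
    [0.5,0,0,0,0],
    [0.5,0,0,0,0],
    [0.5,0,0,-30,0],
    [0.5,-20,0,-40,0],
    [0.5,-79,0,-40,0],
    [0.5,-79,0,-40,0],
    [0.5,-79,0,-40,0]
  ]
}}

```text
time: 20.42
tool_pos: [0.5463, -0.2084, 0.0719]
ee_rot: [-3.141, -0.001, 1.432]
wrist_force: [0.5, 0.1, 0.5]
width: 0.0709
```

Run:
```python
from go import *
for n in("top","scene"):
  s=cams.snapshot(n)
  for l in("cell","septum","needle_tip","table_top"):print(n,l,[(np.round(d["position"],4).tolist(),round(d["p"],2)) for d in models.pinpoint(s,l)][:2])
  if n=="top": save(s,"c4",(150,130,330,265),4)
go(*S(0,-.24),.0365,82)
```

```text
top cell [([0.5607, -0.1315, 0.0282], 0.82), ([0.4519, -0.5635, 0.0013], 0.66)]
top septum [([0.5628, -0.1001, 0.0514], 0.79), ([0.4438, -0.5411, 0.0158], 0.56)]
top needle_tip [([0.5788, 0.0305, 0.0599], 0.68), ([0.3739, -0.2055, -0.001], 0.62)]
top table_top []
scene cell [([0.5584, -0.1255, 0.0317], 0.83), ([0.4547, -0.5658, -0.0003], 0.56)]
scene septum [([0.5606, -0.1004, 0.0494], 0.68), ([0.4538, -0.5479, 0.0118], 0.63)]
scene needle_tip [([0.581, 0.0263, 0.0607], 0.64), ([0.3977, 0.1303, 0.0048], 0.33)]
scene table_top [([0.5806, 0.0238, 0.0332], 0.64)]
shift mm [-1.4 -0.2 36. ] turn 0.2 | at [ 0.547  -0.2073  0.0725] yaw 82.19 w 0.0706 F [-0.3 -0.   0.5] t 20.925
```

View pics/c4.png

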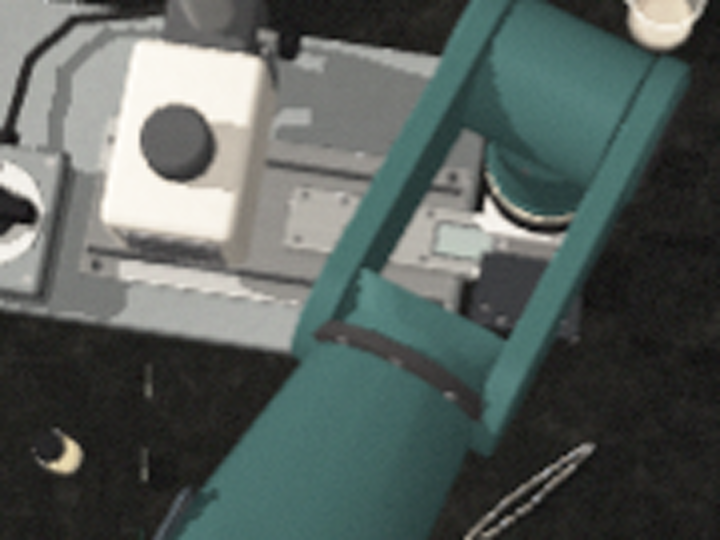

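Call:
{"op": "step_arm", "data": {
  "series": [
    [0.5,-1,0,20,0],
    [0.5,-1,0,34,0],
    [0.5,-1,0,34,0],
    [-1,-1,0,34,0],
    [-1,-1,0,34,0],
    [-1,-1,0,34,0],
    [-1,-1,0,34,0],
    [-1,-1,0,34,0],
    [-1,-1,0,34,0]
  ]
}}

```text
time: 22.05
tool_pos: [0.5472, -0.2089, 0.039]
ee_rot: [3.14, 0.001, 1.434]
wrist_force: [-0.4, -1.6, 2.1]
width: 0.045
```

Call:
{"op": "step_arm", "data": {
  "series": [
    [-1,10,0,0,0],
    [-1,22,0,0,0],
    [-1,34,0,0,0],
    [-1,46,0,0,0],
    [-1,58,0,0,0],
    [-1,70,0,0,0],
    [-1,82,0,0,0],
    [-1,94,0,0,0],
    [-1,104,0,0,0],
    [-1,110,0,0,0],
    [-1,110,0,0,0],
    [-1,110,0,0,0]
  ]
}}

```text
time: 23.55
tool_pos: [0.5621, -0.0984, 0.0392]
ee_rot: [3.141, -0.001, 1.435]
wrist_force: [0.2, -3.4, 5.4]
width: 0.0448
```

Run:
```python
from go import *
for n in("top","scene","scene"):
  s=cams.snapshot(n)
  for l in("cell","septum","needle_tip"):print(n,l,[(np.round(d["position"],4).tolist(),round(d["p"],2)) for d in models.pinpoint(s,l)][:2])
q=proj(s,[[.58,.03,.05]])[0]; print(q)
save(s,"c5",(int(q[0])-50,int(q[1])-40,int(q[0])+50,int(q[1])+40),7)
go(*S(0,-.108),.039,82)
```

```text
top cell [([0.5774, -0.0221, 0.0311], 0.77), ([0.4523, -0.5654, 0.0002], 0.56)]
top septum [([0.578, 0.0105, 0.0522], 0.81), ([0.4483, -0.5406, 0.0164], 0.7)]
top needle_tip [([0.5783, 0.0336, 0.0611], 0.68)]
scene cell [([0.4568, -0.5664, -0.0001], 0.83), ([0.5718, -0.0139, 0.029], 0.79)]
scene septum [([0.5737, 0.0076, 0.0488], 0.8), ([0.4509, -0.5462, 0.0126], 0.79)]
scene needle_tip [([0.5836, 0.0272, 0.0587], 0.88)]
scene cell [([0.5753, -0.0187, 0.0287], 0.63), ([0.4543, -0.5674, -0.0012], 0.61)]
scene septum [([0.4504, -0.5463, 0.013], 0.7), ([0.5778, 0.0094, 0.0525], 0.65)]
scene needle_tip [([0.5783, 0.0303, 0.062], 0.73)]
[214.70181833 262.22924348]
shift mm [20.7  0.1  0.2] turn 0.2 | at [ 0.5621 -0.0984  0.0392] yaw 82.2 w 0.0447 F [-0.7 -3.   5.2] t 24.15
```

View pics/c5.png

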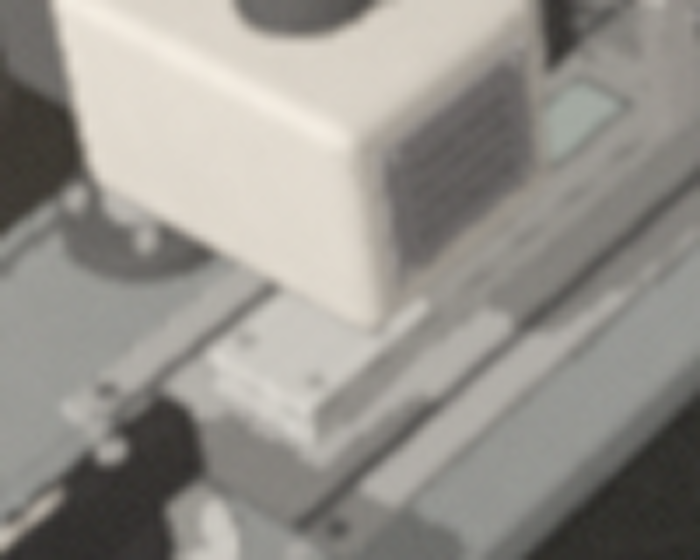

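Run:
```python
from go import *
s=cams.snapshot("scene")
off=np.array([164,222])
def loc(px,z):
    w=ray(s,(np.array(px,float)+.5)/7-.5+off,z)[:,:2]; return (w-O)@R2(TH)
print('cell end corners',(loc([[213,357],[315,412]],.048)*1000).round(1))
print('table left corners screws', (loc([[75,408],[108,390],[335,527]],.03)*1000).round(1))
print('bottom front corner',(loc([[316,443]],.030)*1000).round(1))
t=cams.snapshot("top")
# back groove / front groove in c4 crop (k4, off 150,130)
def lt(px,z):
    w=ray(t,(np.array(px,float)+.5)/4-.5+[150,130],z)[:,:2]; return (w-O)@R2(TH)
print('grooves top',(lt([[270,163],[445,188],[90,248],[300,283]],.03)*1000).round(1))
print('table right/left corners top',(lambda q:((ray(t,(np.array(q,float)+.5)/5-.5+[125,125],.03)[:,:2]-O)@R2(TH)*1000).round(1))([[683,433],[711,233],[225,366]]))
print('cell edge at placing',(lt([[291,184],[284,246]],.048)*1000).round(1), 'then TCP S',((np.array([.5585,-.1297])-O)@R2(TH)*1000).round(1))
```

```text
cell end corners [[ 16.9  51.8]
 [-27.5  50.5]]
table left corners screws [[ 52.3  83.7]
 [ 49.4  71.7]
 [-53.5  71.8]]
bottom front corner [[-23.5  49. ]]
grooves top [[  41.2  -39.6]
 [  42.4 -168.7]
 [ -41.6   77.9]
 [ -43.7  -76.5]]
table right/left corners top [[ -58.8 -185.6]
 [  61.3 -183.2]
 [ -60.7   81.6]]
cell edge at placing [[ 23.4 -59.9]
 [-22.4 -62.8]] then TCP S [   0.8 -160.1]
```

Call:
{"op": "step_arm", "data": {
  "series": [
    [-1,8,0,0,0],
    [-1,14,0,0,0],
    [-1,18,0,0,0],
    [-1,20,0,0,0],
    [-1,20,0,0,0],
    [-1,20,0,0,0]
  ]
}}

```text
time: 25.0
tool_pos: [0.5647, -0.0794, 0.0392]
ee_rot: [3.141, 0.001, 1.434]
wrist_force: [-0.6, -3.8, 6.2]
width: 0.0451
```

Run:
```python
from go import *
s=cams.snapshot("scene");t=cams.snapshot("top")
o=robot.get_obs();print(((o["tool_pos"][:2]-O)@R2(TH)*1000).round(1),o["tool_pos"],o["wrist_force"])
for n,x in(("s",s),("t",t)):
  for l in("cell","septum"):print(n,l,[((np.array(d["position"][:2])-O)@R2(TH)*1000).round(1).tolist()+[round(d["p"],2)] for d in models.pinpoint(x,l)][:2])
q=proj(s,[[.575,.06,.05]])[0]; save(s,"c6s",(int(q[0])-50,int(q[1])-30,int(q[0])+30,int(q[1])+40),7); print(int(q[0])-50,int(q[1])-30)
```

```text
[-1.000e-01 -1.095e+02] [ 0.56467358 -0.07944151  0.03917198] [-1.34441818 -5.39358914  5.71710626]
s cell [[0.5, -25.8, 0.95], [-39.9, -607.7, 0.53]]
s septum [[0.8, -0.1, 0.72], [-46.9, -585.9, 0.72]]
t cell [[-43.5, -608.0, 0.81], [3.6, -31.8, 0.64]]
t septum [[-51.1, -584.0, 0.84]]
158 241
```

View pics/c6s.png

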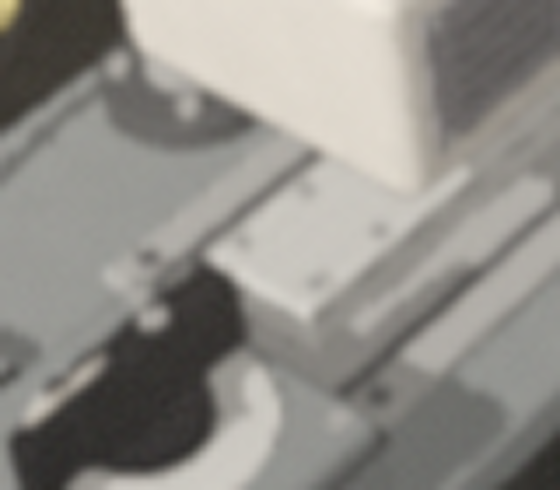

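Run:
```python
from go import *
s=cams.snapshot("scene")
off=np.array([158,241])
def loc(px,z):
    w=ray(s,(np.array(px,float)+.5)/7-.5+off,z)[:,:2]; return ((w-O)@R2(TH)*1000).round(1)
print('top corners',loc([[210,250],[315,318]],.048)); print('screws',loc([[148,256],[378,397]],.03))
```

```text
top corners [[ 20.5  68.7]
 [-28.4  70.5]]
screws [[ 50.3  71.7]
 [-54.7  72.5]]
```

Call:
{"op": "step_arm", "data": {
  "series": [
    [0.3,0,0,0,0],
    [0.3,0,0,0,0],
    [0.3,0,0,0,0],
    [0.3,-1,0,-15,0],
    [0.3,-2,0,-60,0],
    [0.3,-10,0,-120,0],
    [0.3,-20,0,-180,0],
    [0.3,-20,0,-240,0],
    [0.3,-20,0,-262,0],
    [0.3,-20,0,-262,0]
  ]
}}

```text
time: 26.6
tool_pos: [0.5625, -0.0999, 0.3043]
ee_rot: [3.135, 0.001, 1.434]
wrist_force: [-0.2, 1.0, -0.6]
width: 0.061
```

Run:
```python
from go import *
s=cams.snapshot("scene");t=cams.snapshot("top")
for n,x in(("s",s),("t",t)):
  for l in("cell","septum","handle_grip"):print(n,l,[((np.array(d["position"][:2])-O)@R2(TH)*1000).round(1).tolist()+[round(d["p"],2)] for d in models.pinpoint(x,l)][:2])
go(.5655,.1775,.30,82.5);go(.5655,.1775,.087,82.5)
print(robot.get_obs()["joint_positions"])
```

```text
s cell [[-2.8, -26.7, 0.95], [-40.0, -608.2, 0.64]]
s septum [[-48.8, -585.3, 0.84], [-4.2, 2.7, 0.63]]
s handle_grip [[-1.3, -26.2, 0.27]]
t cell [[-45.1, -605.5, 0.7], [2.9, -29.8, 0.63]]
t septum [[-51.0, -586.0, 0.67]]
t handle_grip [[-34.9, 138.9, 0.52]]
shift mm [275.  -33.7  -0.8] turn -0.3 | at [ 0.5613 -0.0995  0.299 ] yaw 82.15 w 0.0613 F [ 0.   0.8 -0.3] t 27.0
shift mm [274.9 -33.1 212.2] turn -0.3 | at [ 0.5613 -0.0995  0.299 ] yaw 82.15 w 0.0613 F [ 0.   0.8 -0.3] t 27.0
[-2.74868449e-01  1.36317049e-01  1.13300470e+00 -3.70148110e-05
  1.87485662e+00 -1.37956502e-01]
```

Call:
{"op": "step_arm", "data": {
  "series": [
    [0.3,20,-55,0,0],
    [0.3,75,-80,0,0],
    [0.3,135,-80,0,0],
    [0.3,195,-70,0,0],
    [0.3,250,-50,0,0],
    [0.3,275,-33,0,0],
    [0.3,275,-33,60,0],
    [0.3,275,-33,120,0],
    [0.3,275,-33,165,0],
    [0.3,275,-33,190,0],
    [0.3,275,-33,211,0],
    [0.3,275,-33,211,0],
    [0.3,275,-33,211,0]
  ]
}}

```text
time: 28.62
tool_pos: [0.567, 0.1774, 0.0903]
ee_rot: [3.141, -0.0, 1.434]
wrist_force: [0.4, -0.3, 0.9]
width: 0.0614
```

Lower 3 mm, grip the bar, and turn clockwise a little to check.

Call:
{"op": "step_arm", "data": {
  "series": [
    [0.3,0,-1.5,3,0],
    [-1,0,-1.5,3,0],
    [-1,0,-1.5,3,0],
    [-1,0,-1.5,3,0],
    [-1,0,-1.5,3,0],
    [-1,0,-1.5,3,0],
    [-1,0,-1.5,3,0],
    [-1,0,-1.5,3,0],
    [-1,0,-1.5,3,10],
    [-1,0,-1.5,3,20],
    [-1,0,-1.5,3,30]
  ]
}}

```text
time: 30.0
tool_pos: [0.5651, 0.1774, 0.0865]
ee_rot: [3.141, 0.0, 0.905]
wrist_force: [0.0, -0.5, 0.4]
width: 0.0149
```

Call:
{"op": "step_arm", "data": {
  "series": [
    [-1,0,0,0,10],
    [-1,0,0,0,20],
    [-1,0,0,0,30],
    [-1,0,0,0,40],
    [-1,0,0,0,50],
    [-1,0,0,0,60],
    [-1,0,0,0,62],
    [-1,0,0,0,62]
  ]
}}

```text
time: 31.0
tool_pos: [0.5652, 0.1773, 0.0865]
ee_rot: [3.141, -0.0, -0.169]
wrist_force: [-0.5, -0.4, 0.8]
width: 0.0148
```

Call:
{"op": "step_arm", "data": {
  "series": [
    [-0.5,0,0,0,0],
    [-0.4,0,0,0,0],
    [-0.4,0,0,0,0],
    [-0.4,0,0,0,0],
    [-0.4,0,0,-30,0],
    [-0.4,0,0,-80,0],
    [-0.4,0,0,-140,0],
    [-0.4,0,0,-200,0],
    [-0.4,0,0,-215,0],
    [-0.4,-60,0,-215,0],
    [-0.4,-120,0,-215,0],
    [-0.4,-150,0,-215,0],
    [-0.4,-150,0,-215,0]
  ]
}}

```text
time: 32.62
tool_pos: [0.4157, 0.2035, 0.3012]
ee_rot: [-3.142, -0.0, -0.17]
wrist_force: [1.2, 0.6, 0.4]
width: 0.028
```

Run:
```python
from go import *
s=cams.snapshot("scene");t=cams.snapshot("top")
for n,x in(("s",s),("t",t)):
  for l in("cell","septum","handle_grip","timer","vial_b","pen","forceps"):print(n,l,[np.round(d["position"],3).tolist()+((np.array(d["position"][:2])-O)@R2(TH)*1000).round(1).tolist()+[round(d["p"],2)] for d in models.pinpoint(x,l)][:2])
A=cv2.resize(cv2.cvtColor(s["pixels"],cv2.COLOR_RGB2BGR)[225:345,110:290],None,fx=4,fy=4,interpolation=cv2.INTER_CUBIC)
cv2.imwrite("pics/fin.png",A)
go(.5655,.1775,.3,-8)
```

```text
s cell [[0.573, 0.004, 0.031, -3.6, -25.9, 0.7], [0.456, -0.566, -0.0, -40.4, -606.4, 0.62]]
s septum [[0.453, -0.545, 0.01, -45.4, -586.3, 0.74], [0.578, 0.028, 0.054, -2.4, -1.2, 0.69]]
s handle_grip []
s timer [[0.386, 0.22, -0.003, -218.4, 162.2, 0.66]]
s vial_b [[0.399, 0.13, 0.003, -193.6, 75.2, 0.53]]
s pen [[0.378, -0.016, 0.0, -194.2, -73.0, 0.71]]
s forceps [[0.379, -0.201, 0.001, -167.1, -256.0, 0.62], [0.476, -0.419, -0.003, -40.7, -458.1, 0.62]]
t cell [[0.451, -0.567, -0.001, -44.9, -608.1, 0.77], [0.58, 0.032, 0.001, -0.8, 2.4, 0.74]]
t septum [[0.449, -0.547, 0.014, -49.4, -588.9, 0.96], [0.58, 0.029, 0.031, 0.3, 0.0, 0.23]]
t handle_grip [[0.567, 0.172, 0.095, -33.1, 139.9, 0.62]]
t timer [[0.385, 0.22, -0.001, -219.8, 162.0, 0.75]]
t vial_b [[0.405, 0.131, 0.001, -187.6, 76.4, 0.44]]
t pen [[0.387, 0.222, 0.0, -218.2, 164.4, 0.74], [0.381, -0.014, 0.001, -191.3, -70.8, 0.65]]
t forceps [[0.374, -0.207, 0.002, -170.6, -262.6, 0.59]]
shift mm [ 1.504e+02 -1.000e-01  1.500e+00] turn -1.9 | at [0.4173 0.2031 0.3015] yaw -9.85 w 0.0283 F [-1.  -0.8  0.3] t 33.425
```

View pics/fin.png

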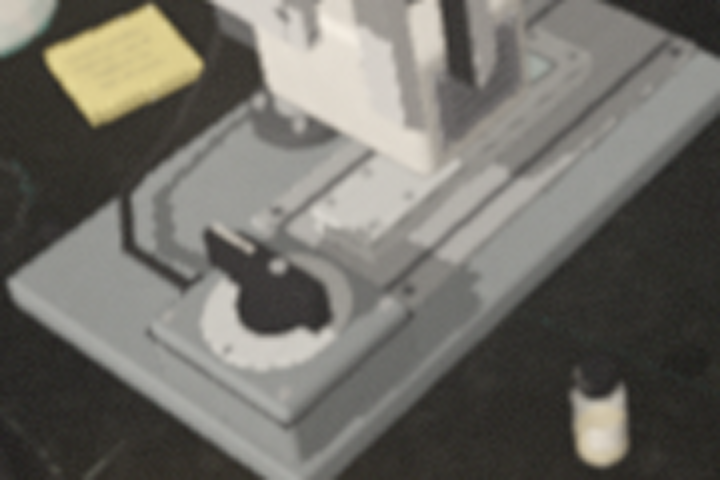

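```bash
python3 -c "
from bench import robot
print(robot.close_job())"
```

```text
the job is handed in; nothing more can be done
None
```

The cell is lying under the needle, the isolator is on again, and I handed the job in at about 33 s of the 72 s allowed.

**What I did:** I turned the isolator off and checked it in a picture. I then lifted the larger cell out of its cradle and set it on the table beside the head. I took hold of it again by its end, slid it in about 131 mm and let go. Last, I turned the handle clockwise back to on.

**Last checks:**
- **Isolator:** The final picture shows the handle pointing the same way as at the start (on).
- **Cell position:** The cell's leading end measured 69.6 mm past the needle axis, against the 70 mm wanted. The arm's own readings gave 69.3 mm. Sideways it is within about 2 mm of the needle line.
- **Forces:** The highest wrist force in the readings was about 9 N, and nothing in them suggested contact with the needle.
- **Other things:** The timer, vial, pen and forceps were found where they started, within the networks' error.

**What could not be checked, or disagreed:**
- The septum and needle tip are hidden under the head, so their alignment comes from the cell's visible end and the arm's readings.
- With both hidden, the networks still put the septum from 0 to 4 mm off the needle axis, which is within their own error.
- On my first grip of the handle the fingers closed on the round hub below the bar, so I raised the gripper 8 mm and gripped again.

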